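Stop a gauge stand rocking with a levelling wedge

TASK

The run-out gauge stand rocks because one of its four feet, the one nearest the steel wedge, hangs clear of the bench. Push the wedge along the bench, thin end first, under that foot until the rocking stops, without picking the wedge up or pinching it, shoving the stand out of place or disturbing the other things. Then prove it: press down firmly with the fingertips on the corner of the plate above that foot, and finish while still pressing there, with the plate staying level and the wedge taking the load.

Things in the scene. Friction and masses are not known exactly. Their poses are not given: they have to be found in the camera images.
- gauge_stand: dial-gauge stand, loose, 1.8 kg: grey plate 190 x 150 mm, underside 30, top 50 mm above the bench, on four domed feet at x = +-80, y = +-60 mm; column, dial gauge (top 230 mm up) and rotor on its -y half. Origin: its centre at bench level; x along the 190 mm side to the rear, y left. The foot at x = -80, y = +60 is short: the stand rests on the other three, and about 3 N on that corner rocks it
- press_spot (a point): point on the plate's flat top straight above the short foot (x = -80, y = +60, z = 50 mm in the stand's frame), 15 mm in from both edges of the plate; the place to press, rigid, nothing stands within 70 mm of it on the plate
- short_foot (a joint): how far the short foot is screwed up above the plane of the other three soles, in m (0.004 to 0.009); locked, it does not move in the task, so this is also the gap under it while the stand is level
- short_foot_sole (a point): lowest point of the short foot's domed sole (dome radius 14 mm, foot 28 mm wide); the wedge starts with its thin end 30 to 85 mm from this point, to the foot's left, pointing roughly at it
- wedge: dark steel wedge, loose, 0.18 kg, flat on the bench, 104 x 50 mm. Origin: centre of its underside; +x points to the thin end (x = 52 mm, 2 mm thick). The ramp rises evenly to 13 mm at x = -38 mm; from there to x = -52 mm an upright heel 24 mm high, full width; push its flat back. Slides with 1-2 N until the foot sits on the ramp; then the push rises past 4 N within a few mm; at 5-9 N the stand is shoved along
- electrode: bystander: copper electrode standing upright, 18 mm wide, 50 mm tall, close in front of the stand; origin at the centre of its underside
- rotor: bystander: copper rotor disc waiting on the bench, 70 mm wide, 29 mm tall with its hub; origin at the centre of its underside
- v_block: bystander: steel V block, 40 x 52 x 34 mm; origin at the centre of its underside
- nest_block: bystander: flat drilled steel block, 40 x 60 x 18 mm; origin at the centre of its underside
- spanner: bystander: spanner lying flat in front of the press, 25 x 151 x 8 mm; origin at the centre of its underside

How it is judged:
By the outcome, as a careful person would: the job done as asked, in the order asked, and still so for the second after the job is handed in, while the arm keeps its last pose, push and grip.
It also fails if it takes over 42 s, if anything falls off the work surface, if the arm or the gripper's body presses on something with over 40 N, if the wrist force passes 120 N, or if a joint passes its speed limit or range.

ROBOT

A 6-joint arm with a two-finger parallel gripper is mounted at the origin on a cart in front of the work surface, level with it; the furniture and walls round the work are solid. World frame = base frame: x ahead of the robot, y to its left, z up, the work surface at z = 0. Lengths are in m, angles in rad, forces in N, time in s.
With the tool pointing down it reaches from about 0.3 to 0.875 m from the base axis. Payload 6.4 kg.
Tool frame: the origin (TCP) lies midway between the tips of the shut fingers; the grasp point (between the pads) lies robot.grip_point_offset behind it (robot.grip_point_offset is the distance from the TCP to the grasp point, in m); z points along the fingers, x is the direction in which the jaws open and shut, and the axes are right-handed (so a half turn about z gives the same grasp; the last joint's range is limited). The gripper opens to 88 mm and grips with 3 to 60 N. Pads are 18 mm wide; open, the fingers measure 123 mm over their backs; the gripper's body (75 mm by 187 mm) begins 45 mm behind the grasp point.
Start: joints at [-1.498, 0.181, 1.607, -0, 1.354, -0.206], TCP at [0.158, -0.553, 0.239] pointing down, gripper open.
Joint ranges: [-2.99, 2.99], [-0.89, 2.07], [0.3, 2.58], [-1.14, 4.28], [0, 2.63], [-3.12, 3.12]. Speed limits (rad/s): [2.57, 2.57, 3.01, 3.14, 3.14, 3.14].

INTERFACE

Orientations are given as [roll, pitch, yaw] about the fixed x, y, z axes, in that order (R = Rz(yaw) Ry(pitch) Rx(roll)).
In Python, from cell import robot, optics gives the robot as it stands.
- The arm moves only by the shell command python3 -m crank 'ROWS' [FORCE]. ROWS is a JSON object of lists of equal length, an entry for each row: "claw": the finger opening in cm, from 0 to 8.81; "xyz": the shift along the tool's x, y, z in cm, a list of three; "yaw": the turn about the tool's z in degrees. A call has 1 to 12 rows; each row is the pose to reach, as a shift and turn from the pose commanded when the call began, along the tool's axes at that moment; what a row does not reach only later rows make up. A row lasts 1/10 s, in which the tool goes at most 50 mm and 8.59 degrees, less where a joint would pass 70% of its speed; a pose out of reach is approached as far as the arm can. A call with a gripper value outside its range is refused whole. The fingers move at their own pace and stop on an object; FORCE is the grip in N (left out, the last holds). Time passes only in rows, so rows that repeat a pose let the fingers close. It gives the time, the measured TCP pose, the force and the opening at its end, in the units of the state.
- robot.observe(): the state, without advancing time (a new reading comes with each control period).
- optics.snapshot(name): name is "scene" or "top" or "wrist"; returns the picture (384x512x3 uint8, red, green, blue); there is no depth.
- optics.camera_model(name): a dict with "mtx" (3x3 intrinsics, pixels), "xyz" and "orientation" of the camera in the world. Camera axes: x right, y down, z forward; pixel columns grow to the right and rows downward; lengths in m; the calibration is good to about 2 mm. The wrist camera is an equidistant fisheye: a pixel r from the principal point sees the ray r / f radians off the axis. A picture is of the moment at which its call begins: read the wrist's pose just before it. camera_model takes no time and is no camera call; for the wrist camera it gives the pose at the moment of the call.
- robot.job_done(): hands the job in, once; it reports no verdict.
Trained networks look in the newest picture that a camera, given by its name, has taken for a name from the list of things; names that differ only in an ending like _2 or _b are one class to them, and where a whole thing is asked for, a point or a joint stands for the part that bears it (a point fixed in the world has none). Each returns a list of dicts, best first, with "conf" (0 to 1); they miss things now and then, are a little off and sometimes report something else, mostly with a low value. They report only what shows in the picture. A call takes as long as a camera call.
- optics.recognise(query, camera): "point" ([x, y, z] in m, in the coordinates of the camera as it stood for that picture, good to about 4 mm: the middle of the surface that is visible of it).
- optics.pinpoint(query, camera): "point" ([x, y, z] in m, in the coordinates of the camera as it stood for that picture, good to about 4 mm: a listed point, or the origin of a listed thing).
The state is a dict: "t": time; "joints": joint angles; "dq": joint speeds; "joint_efforts": joint torques, N m; "eef_pos": TCP position; "tcp_rot": TCP orientation; "force": force on the tool from outside, world axes, zero at the start; "moment": the same for the moment, N m; "opening": opening from 0.0 (shut) to 1.0 (fully open).
Only numpy, scipy, OpenCV 4.12 (cv2) and the standard library are available. Lean on these libraries where they do the work, as an engineer would, in place of code of your own. Each camera call takes 0.05 s, during which the arm holds its last target.

## Working session

There is one attempt and no reset: what is moved stays moved. The work goes in short steps, Python scripts to look and compute and a shell command to move; the robot and the scene stay as the last step left them, time stands still between calls to the robot, and variables do not carry over. Pictures are saved under pics/ and viewed, and the job is handed in when it is done.

```bash
ls; mkdir -p pics; cat > h.py <<'E'
import numpy as np, cv2
from scipy.spatial.transform import Rotation as R
from cell import robot, optics
def cam(n):
    m=optics.camera_model(n); return np.array(m['mtx']),np.array(m['xyz']),m['orientation'],m
def Rm(o):
    o=np.array(o); return R.from_euler('xyz',o).as_matrix() if o.shape==(3,) else o
def w(n,p):
    K,x,o,_=cam(n); return x+Rm(o)@np.array(p)
def snap(n,f):
    im=optics.snapshot(n); cv2.imwrite('pics/'+f,cv2.cvtColor(im,cv2.COLOR_RGB2BGR)); return im
def proj(n,P):
    K,x,o,_=cam(n); c=Rm(o).T@(np.array(P)-x); u=K@(c/c[2]); return u[:2]
def back(n,uv,z):
    K,x,o,_=cam(n); d=Rm(o)@np.linalg.solve(K,[uv[0],uv[1],1.]); return x+d*(z-x[2])/d[2]
E
python3 - <<'E'
from h import *
for n in ['scene','top']:
    snap(n,n+'1.png'); print(cam(n)[3])
    for q in ['gauge_stand','press_spot','short_foot_sole','wedge','electrode','rotor','v_block','nest_block','spanner']:
        r=optics.pinpoint(q,n)
        print(n,q,[(round(d['conf'],2),np.round(w(n,d['point']),3).tolist()) for d in r[:2]])
print(robot.observe(), robot.grip_point_offset)
E
```

```text
pics
{'mtx': array([[346.99082751,   0.        , 253.23433074],
       [  0.        , 346.99082751, 198.55562252],
       [  0.        ,   0.        ,   1.        ]]), 'xyz': array([0.05731425, 0.64191506, 0.85101685]), 'orientation': array([-2.38778804, -0.00846271, -2.37565035])}
scene gauge_stand [(0.76, [0.646, -0.116, 0.004])]
scene press_spot [(0.74, [0.569, -0.049, 0.051])]
scene short_foot_sole [(0.46, [0.572, -0.048, 0.007])]
scene wedge [(0.74, [0.562, 0.056, 0.002])]
scene electrode [(0.43, [0.521, -0.146, -0.001])]
scene rotor [(0.6, [0.517, 0.299, 0.003])]
scene v_block [(0.54, [0.542, 0.444, 0.005])]
scene nest_block [(0.63, [0.463, 0.381, -0.0])]
scene spanner [(0.7, [0.62, 0.412, -0.001]), (0.45, [0.523, -0.148, 0.003])]
{'mtx': array([[471.42502219,   0.        , 255.67828771],
       [  0.        , 471.42502219, 194.28074039],
       [  0.        ,   0.        ,   1.        ]]), 'xyz': array([0.41951208, 0.11650428, 1.17365987]), 'orientation': array([-3.02488967,  0.00806835, -1.58067988])}
top gauge_stand [(0.65, [0.642, -0.116, 0.002])]
top press_spot [(0.6, [0.5
[... 299 characters left out ...]
op spanner [(0.76, [0.615, 0.415, -0.001])]
{'t': 1.0, 'joints': array([-1.49830770e+00,  1.80815083e-01,  1.60701236e+00, -6.94545367e-06,
        1.35376583e+00, -2.06295322e-01]), 'dq': array([ 0.00214201, -0.00047168, -0.00204594,  0.00167376, -0.00025611,
       -0.00105843]), 'joint_efforts': array([-1.67754652e-04, -4.33834469e+01, -3.42177236e+01,  7.04132742e-02,
        3.09893209e-02, -3.47323237e-05]), 'eef_pos': array([ 0.15825097, -0.55281189,  0.23869999]), 'tcp_rot': array([ 3.14158614e+00,  1.99299429e-06, -1.29201088e+00]), 'force': array([-0.53208417, -0.82930606,  0.36218205]), 'moment': array([ 0.02541872,  0.02191851, -0.02097481]), 'opening': 0.9994356650128489} 0.0187
```

```bash
python3 - <<'E'
import cv2
for n,(x0,x1,y0,y1) in {'scene':(100,400,100,330),'top':(180,430,60,260)}.items():
    im=cv2.imread(f'pics/{n}1.png'); c=im[y0:y1,x0:x1]
    s=min(800/c.shape[1],600/c.shape[0])
    cv2.imwrite(f'pics/{n}1c.png',cv2.resize(c,None,fx=s,fy=s,interpolation=cv2.INTER_CUBIC)); print(n,s)
E
```

```text
scene 2.608695652173913
top 3.0
```

View pics/scene1.png

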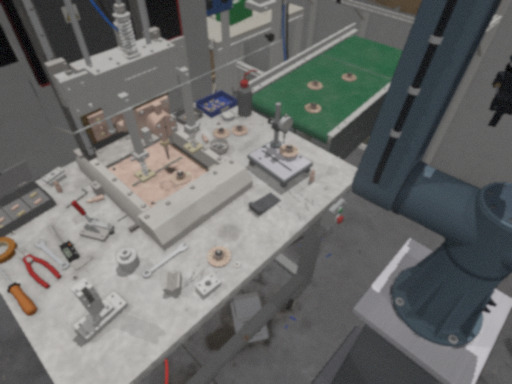

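View pics/top1c.png

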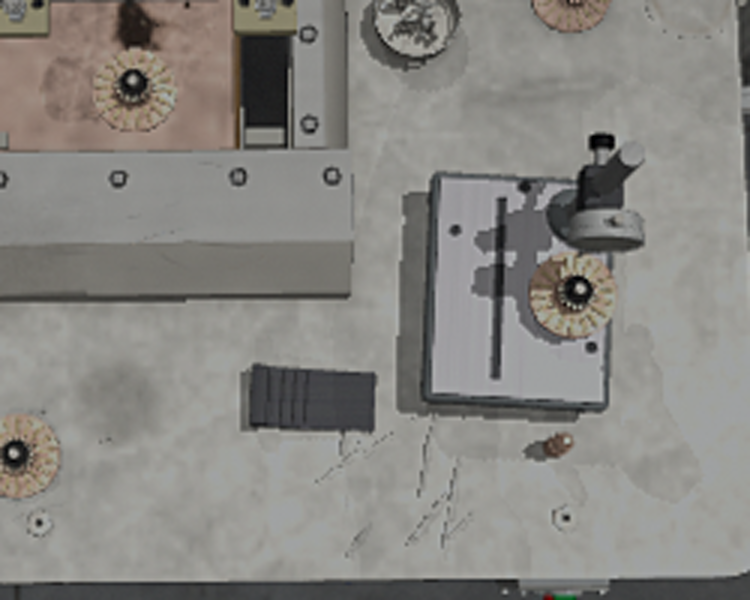

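View pics/scene1c.png

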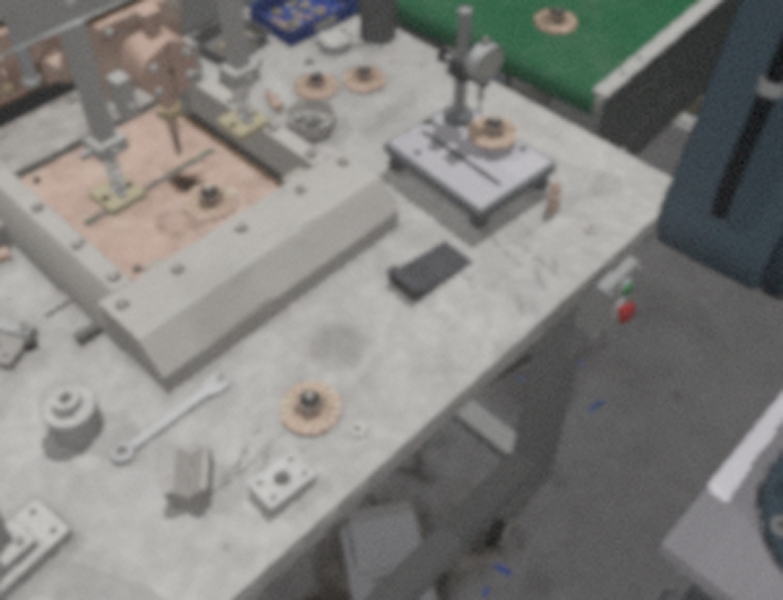

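The top view shows the wedge with its heel on the left (crop x≈250) and its thin end on the right (375, 373–431), pointing at the stand. The plate's near-left corner is at crop (423, 400). Next I'll measure the corners.

```bash
python3 - <<'E'
from h import *
im=cv2.imread('pics/top1.png')
c=cv2.resize(im[175:210,255:310],None,fx=14,fy=14,interpolation=cv2.INTER_NEAREST); cv2.imwrite('pics/wz.png',c)
c=cv2.resize(im[110:205,310:395],None,fx=6,fy=6,interpolation=cv2.INTER_NEAREST); cv2.imwrite('pics/pz.png',c)
b=lambda cx,cy,z: np.round(back('top',(180+cx/3,60+cy/3),z),4)
for l,cx,cy,z in [('heelT',252,365,.024),('heelB',250,431,.024),('thinT',376,373,.002),('thinB',375,431,.002),
 ('plTL',435,173,.05),('plBL',423,401,.05),('plBR',607,410,.05),('fixfoot',350,298,0),('fixtop',350,150,.1)]:
    print(l,b(cx,cy,z))
E
```

```text
heelT [0.5854 0.1036 0.024 ]
heelB [0.531  0.1059 0.024 ]
thinT [ 5.807e-01 -1.000e-04  2.000e-03]
thinB [0.5321 0.0018 0.002 ]
plTL [ 0.738 -0.047  0.05 ]
plBL [ 0.5511 -0.0324  0.05  ]
plBR [ 0.5423 -0.1788  0.05  ]
fixfoot [0.645  0.0202 0.    ]
fixtop [0.743 0.026 0.1  ]
```

View pics/wz.png

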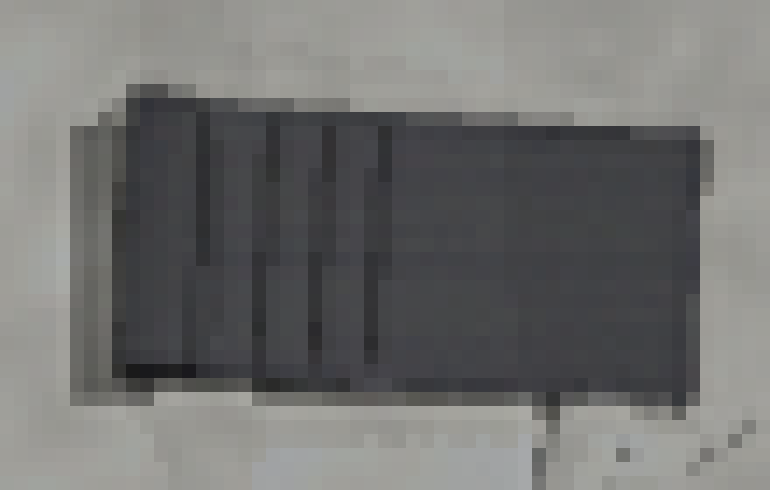

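View pics/pz.png

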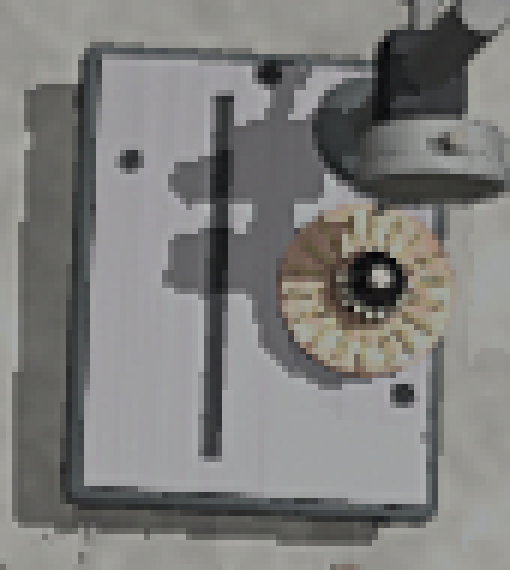

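```bash
python3 - <<'E'
from h import *
from scipy.optimize import least_squares as LS
def T(p,q): c,s=np.cos(p[2]),np.sin(p[2]); return np.array([p[0]+c*q[0]-s*q[1],p[1]+s*q[0]+c*q[1],q[2]])
st=[((.095,.075,.05),(324.5,117.8)),((-.095,.075,.05),(321.3,193.3)),((-.095,-.075,.05),(382.8,196.3))]
we=[((-.052,-.025,.024),(264,181.4)),((-.052,.025,.024),(263,202)),((.052,-.025,.002),(305.2,184.5)),((.052,.025,.002),(304.5,203.4))]
for nm,L,p0 in (('stand',st,(.64,-.116,0)),('wedge',we,(.56,.056,-1.57))):
    # Wedge +x -> -y world: yaw -1.57; local +y -> world +x
    if nm=='wedge': L=[((a[0],-a[1],a[2]),uv) for a,uv in L]
    f=lambda p:np.concatenate([proj('top',T(p,a))-uv for a,uv in L])
    r=LS(f,p0,x_scale=[.01,.01,.1]); print(nm,np.round(r.x,4),np.degrees(r.x[2]),np.round(r.fun,2))
    if nm=='stand': print('foot',T(r.x,(-.08,.06,0)), [T(r.x,(a,b,0))[:2].round(3) for a,b in ((.08,.06),(-.08,-.06))]); S=r.x; print('scene corner',[proj('scene',T(S,a)).round(1) for a,_ in L])
    else:
        print('back mid',T(r.x,(-.052,0,0)),'tip',T(r.x,(.052,0,0)), 'scene px',[proj('scene',T(r.x,a)).round(1) for a,_ in L])
E
```

```text
stand [ 0.641  -0.1132 -0.0649] -3.7197075250378915 [-0.52 -1.19 -0.35  0.38  0.86  0.75]
foot [ 0.56507164 -0.04817586  0.        ] [array([ 0.725, -0.059]), array([ 0.557, -0.168])]
scene corner [array([246.7, 154.6]), array([284.8, 182. ]), array([314.4, 162.2])]
wedge [ 0.5586  0.0534 -1.614 ] -92.47732888951803 [-0.26  0.13  0.1  -0.29 -0.06 -0.39  0.21  0.55]
back mid [0.56082018 0.10535152 0.        ] tip [0.55632488 0.00144872 0.        ] scene px [array([248.5, 203.6]), array([259.4, 212.2]), array([270.8, 192.5]), array([281.5, 200.4])]
```

```bash
cat >> h.py <<'E'
def togo(P):
    s=robot.observe(); A=R.from_euler('xyz',s['tcp_rot']).as_matrix()
    print('shift cm',np.round(100*A.T@(np.array(P)-s['eef_pos']),2),'pos',s['eef_pos'].round(4),'rpy',np.degrees(s['tcp_rot']).round(2),'F',s['force'].round(2),'t',s['t'],'op',round(s['opening'],3))
E
python3 - <<'E'
from h import *
togo((.559,.15,.239))
E
python3 -m crank '{"claw":[0,0,0,0,0,0,0,0,0,0,0,0],"xyz":[[-56.5,-57.9,0],[-56.5,-57.9,0],[-56.5,-57.9,0],[-56.5,-57.9,0],[-56.5,-57.9,0],[-56.5,-57.9,0],[-56.5,-57.9,0],[-56.5,-57.9,0],[-56.5,-57.9,0],[-56.5,-57.9,0],[-56.5,-57.9,0],[-56.5,-57.9,0]],"yaw":[14,14,14,14,14,14,14,14,14,14,14,14]}' 
python3 - <<'E'
from h import *
togo((.559,.15,.239))
E
```

```text
shift cm [-5.654e+01 -5.787e+01 -3.000e-02] pos [ 0.1583 -0.5528  0.2387] rpy [180.     0.   -74.03] F [-0.53 -0.83  0.36] t 1.0 op 0.999
t: 2.2
eef_pos: [0.4566, -0.0297, 0.2392]
tcp_rot: [-3.14, -0.001, -1.536]
force: [0.4, -1.1, -0.2]
opening: 0.007
shift cm [-17.61 -10.86   0.02] pos [ 0.4566 -0.0297  0.2392] rpy [-1.7993e+02 -3.0000e-02 -8.8020e+01] F [ 0.45 -1.12 -0.22] t 2.2 op 0.007
```

```bash
python3 -m crank '{"claw":[0,0,0,0,0,0,0,0,0,0,0,0],"xyz":[[-17.6,-10.9,0],[-17.6,-10.9,0],[-17.6,-10.9,0],[-17.6,-10.9,0],[-17.6,-10.9,0],[-17.6,-10.9,8],[-17.6,-10.9,12],[-17.6,-10.9,16],[-17.6,-10.9,18],[-17.6,-10.9,18],[-17.6,-10.9,18],[-17.6,-10.9,18]],"yaw":[0,0,0,0,0,0,0,0,0,0,0,0]}' 
python3 - <<'E'
from h import *
togo((.5593,.148,.010))
im=snap('top','top2.png'); cv2.imwrite('pics/top2c.png',cv2.resize(im[120:260,220:400,::-1],None,fx=4,fy=4,interpolation=cv2.INTER_CUBIC))
K=cam('wrist'); print(K[3]); im=snap('wrist','wr2.png')
for q in ['short_foot_sole','press_spot','wedge']:
    for n in ('wrist','top'):
        r=optics.pinpoint(q,n); print(n,q,[(round(d['conf'],2),np.round(w(n,d['point']),3).tolist()) for d in r[:2]])
E
```

```text
t: 3.4
eef_pos: [0.5607, 0.1478, 0.0613]
tcp_rot: [-3.137, 0.0, -1.537]
force: [-0.2, -0.2, 0.4]
opening: 0.003
shift cm [-0.03  0.16  5.13] pos [0.5607 0.1478 0.0613] rpy [-179.76    0.    -88.04] F [-0.16 -0.19  0.43] t 3.4 op 0.003
{'mtx': array([[297.31863964,   0.        , 261.34126096],
       [  0.        , 297.31863964, 193.63556332],
       [  0.        ,   0.        ,   1.        ]]), 'xyz': array([0.62748613, 0.15155622, 0.20708857]), 'orientation': array([ 2.87797212e+00, -2.22988394e-04, -1.53699682e+00])}
wrist short_foot_sole []
top short_foot_sole []
wrist press_spot []
top press_spot [(0.61, [0.563, -0.046, 0.05])]
wrist wedge [(0.97, [0.556, 0.056, -0.003])]
top wedge [(0.65, [0.56, 0.058, 0.002])]
```

View pics/top2c.png

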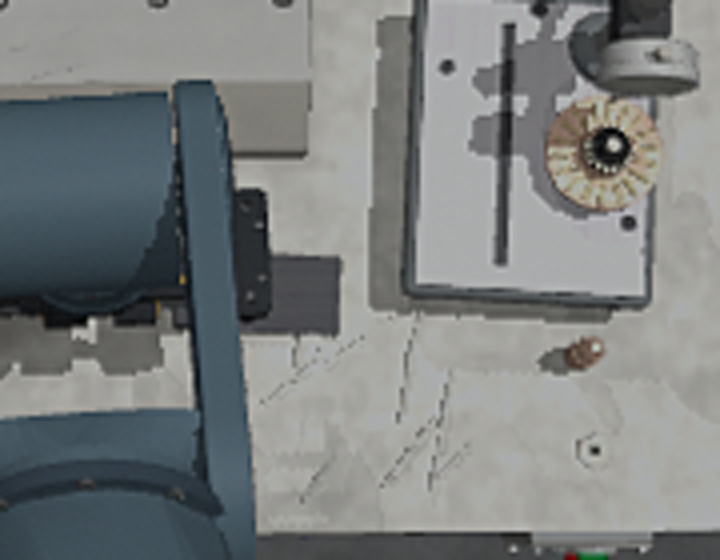

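View pics/wr2.png

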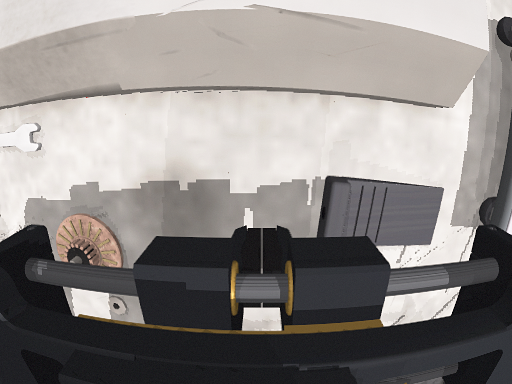

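```bash
python3 - <<'E'
from h import *
K,x,o,_=cam('wrist')
for l,uv,z in [('heelfar',(327,177),.024),('heelnear',(320,243),.024),('thinfar',(443,187),.002),('thinnear',(433,245),.002),('fixcornerbottom',(451,107),0)]:
    n=cv2.fisheye.undistortPoints(np.array([[uv]],float),K,np.zeros(4))[0,0]
    d=Rm(o)@np.array([n[0],n[1],1]); print(l,(x+d*(z-x[2])/d[2]).round(4))
togo((.5605,.148,.010))
E
```

```text
heelfar [0.589  0.1089 0.024 ]
heelnear [0.5435 0.1092 0.024 ]
thinfar [0.5812 0.0039 0.002 ]
thinnear [0.5303 0.0019 0.002 ]
fixcornerbottom [0.6456 0.0035 0.    ]
shift cm [-0.   -0.16  4.93] pos [0.5589 0.1479 0.0593] rpy [-179.95    0.    -88.02] F [-0.17 -0.6   0.39] t 3.8 op 0.007
```

```bash
python3 -m crank '{"claw":[0,0,0,0,0,0],"xyz":[[0,-0.2,3],[0,-0.2,4.8],[0,-0.2,4.8],[0.8,-0.2,4.8],[0.8,-0.2,4.8],[0.8,-0.2,4.8]],"yaw":[0,0,0,0,0,0]}' 
python3 - <<'E'
from h import *
togo((.561,.148,.010))
E
```

```text
t: 4.4
eef_pos: [0.562, 0.1396, 0.012]
tcp_rot: [-3.139, 0.0, -1.537]
force: [-0.9, -0.6, 0.5]
opening: 0.005
shift cm [-0.84  0.07  0.2 ] pos [0.562  0.1396 0.012 ] rpy [-179.87    0.    -88.07] F [-0.88 -0.64  0.46] t 4.4 op 0.005
```

```bash
python3 -m crank '{"claw":[0,0,0,0,0,0,0,0,0,0,0,0],"xyz":[[0.5,0,0.2],[1,0,0.2],[1.5,0,0.2],[2,0,0.2],[2.5,0,0.2],[3,0,0.2],[3.5,0,0.2],[4,0,0.2],[4.5,0,0.2],[5,0,0.2],[5.2,0,0.2],[5.2,0,0.2]],"yaw":[0,0,0,0,0,0,0,0,0,0,0,0]}' 
python3 - <<'E'
from h import *
togo((.561,.148,.010))
im=snap('top','top3.png'); cv2.imwrite('pics/top3c.png',cv2.resize(im[120:260,220:400,::-1],None,fx=4,fy=4,interpolation=cv2.INTER_CUBIC))
im=snap('scene','sc3.png'); cv2.imwrite('pics/sc3c.png',cv2.resize(im[120:230,200:340,::-1],None,fx=5,fy=5,interpolation=cv2.INTER_CUBIC))
snap('wrist','wr3.png')
E
```

```text
t: 5.6
eef_pos: [0.5628, 0.0875, 0.0087]
tcp_rot: [-3.142, -0.0, -1.537]
force: [0.4, -0.1, -0.9]
opening: 0.002
shift cm [-6.06 -0.03 -0.13] pos [0.5628 0.0875 0.0087] rpy [-1.800e+02 -2.000e-02 -8.805e+01] F [ 0.39 -0.1  -0.93] t 5.6 op 0.002
```

View pics/top3c.png

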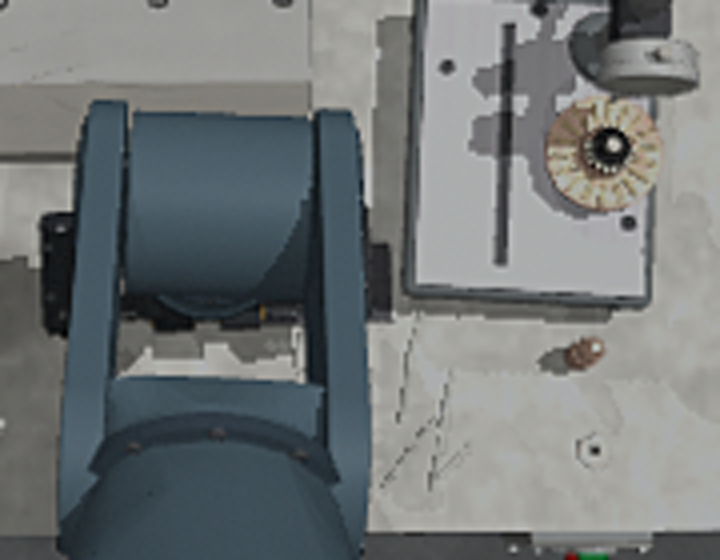

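View pics/wr3.png

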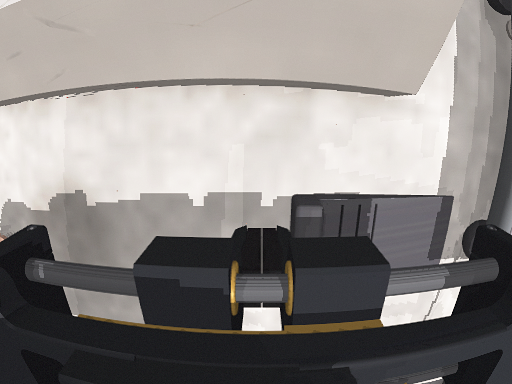

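View pics/sc3c.png

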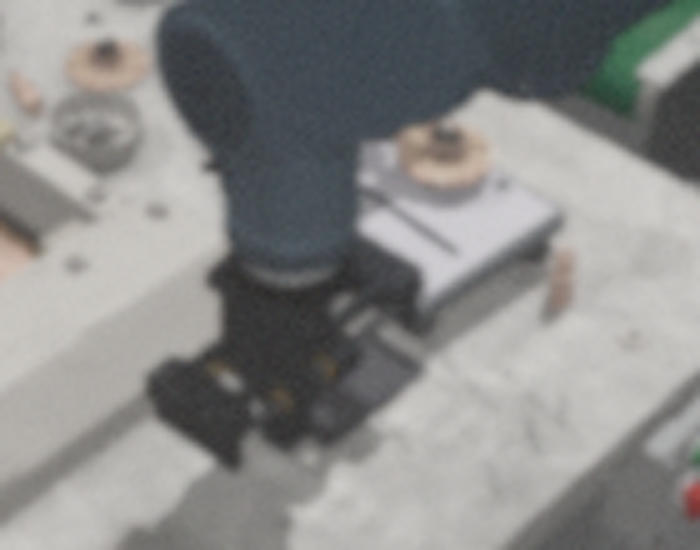

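```bash
python3 - <<'E'
from h import *
K,x,o,_=cam('wrist')
for l,uv,z in [('heelfar',(292,195),.024),('heelmid',(290,232),.024),('thinfar',(453,196),.002),('thinnear',(443,260),.002)]:
    n=cv2.fisheye.undistortPoints(np.array([[uv]],float),K,np.zeros(4))[0,0]
    d=Rm(o)@np.array([n[0],n[1],1]); print(l,(x+d*(z-x[2])/d[2]).round(4))
togo((.561,.148,.010))
E
```

```text
heelfar [0.5943 0.0764 0.024 ]
heelmid [0.576  0.0762 0.024 ]
thinfar [ 0.5909 -0.0286  0.002 ]
thinnear [ 0.5465 -0.0327  0.002 ]
shift cm [-6.01 -0.03 -0.13] pos [0.5627 0.0879 0.0087] rpy [-1.800e+02 -1.000e-02 -8.802e+01] F [-0.43  0.26  0.87] t 5.75 op 0.004
```

```bash
python3 -m crank '{"claw":[0,0,0,0,0,0,0,0],"xyz":[[0.5,0,-0.1],[1,0,-0.1],[1.5,0,-0.1],[2,0,-0.1],[2.5,0,-0.1],[2.8,0,-0.1],[3.0,0,-0.1],[3.2,0,-0.1]],"yaw":[0,0,0,0,0,0,0,0]}' 
for i in 1 ; do python3 -m crank '{"claw":[0,0],"xyz":[[0.1,0,0],[0.2,0,0]],"yaw":[0,0]}' | egrep 'pos|force'; done
python3 - <<'E'
from h import *
togo((.561,.148,.010))
im=snap('top','top4.png'); cv2.imwrite('pics/top4c.png',cv2.resize(im[120:260,220:400,::-1],None,fx=4,fy=4,interpolation=cv2.INTER_CUBIC))
snap('wrist','wr4.png')
togo((.561,.148,.010))
E
```

```text
t: 6.55
eef_pos: [0.5638, 0.0558, 0.0097]
tcp_rot: [-3.142, 0.0, -1.536]
force: [0.7, 1.2, -0.4]
opening: 0.003
eef_pos: [0.5639, 0.054, 0.0097]
force: [-0.3, 0.9, -0.5]
shift cm [-9.4  -0.04 -0.03] pos [0.5639 0.054  0.0097] rpy [180.     0.   -88.02] F [-0.32  0.91 -0.53] t 6.75 op 0.01
shift cm [-9.41 -0.03 -0.03] pos [0.5639 0.0539 0.0097] rpy [-1.800e+02 -1.000e-02 -8.802e+01] F [-0.25  0.88 -0.09] t 6.85 op 0.003
```

View pics/wr4.png

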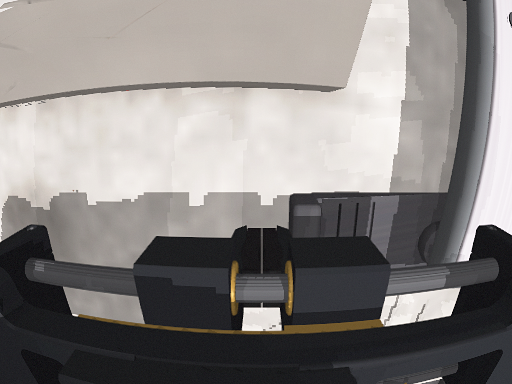

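The foot shows at (432, 240) with the wedge's thin end running under it, aligned. I'll push on in small steps.

```bash
python3 -m crank '{"claw":[0,0,0],"xyz":[[0.2,0,0],[0.4,0,0],[0.5,0,0]],"yaw":[0,0,0]}' | egrep 'pos|force'
python3 -m crank '{"claw":[0,0],"xyz":[[0.15,0,0],[0.3,0,0]],"yaw":[0,0]}' | egrep 'pos|force'
python3 -m crank '{"claw":[0,0],"xyz":[[0.15,0,0],[0.3,0,0]],"yaw":[0,0]}' | egrep 'pos|force'
```

```text
eef_pos: [0.5641, 0.0488, 0.0097]
force: [-0.7, 1.9, -0.0]
eef_pos: [0.5642, 0.0459, 0.0097]
force: [0.1, 0.9, -0.9]
eef_pos: [0.5642, 0.0429, 0.0097]
force: [0.3, 1.7, 0.1]
```

```bash
python3 -m crank '{"claw":[0,0],"xyz":[[0.1,0,0],[0.2,0,0]],"yaw":[0,0]}' | egrep 'pos|force'
python3 -m crank '{"claw":[0,0],"xyz":[[0.1,0,0],[0.2,0,0]],"yaw":[0,0]}' | egrep 'pos|force'
python3 -m crank '{"claw":[0,0],"xyz":[[0.1,0,0],[0.2,0,0]],"yaw":[0,0]}' | egrep 'pos|force'
```

```text
eef_pos: [0.5644, 0.0409, 0.0097]
force: [-0.0, 0.4, 0.3]
eef_pos: [0.5644, 0.0391, 0.0097]
force: [-0.6, 1.9, 0.3]
eef_pos: [0.5644, 0.0374, 0.0097]
force: [-0.4, 4.4, 0.4]
```

```bash
python3 - <<'E'
from h import *
im=snap('top','top5.png'); cv2.imwrite('pics/top5c.png',cv2.resize(im[100:220,290:400,::-1],None,fx=5,fy=5,interpolation=cv2.INTER_CUBIC))
togo((.561,.148,.010))
snap('wrist','wr5.png')
togo((.561,.148,.010))
a=cv2.imread('pics/top4.png').astype(int)[110:205,320:395]; b=cv2.imread('pics/top5.png').astype(int)[110:205,320:395]
print(abs(a-b).mean())
E
```

```text
shift cm [-11.08  -0.04  -0.02] pos [0.5644 0.0373 0.0097] rpy [ 1.7999e+02  3.0000e-02 -8.8030e+01] F [-1.28  4.28 -0.06] t 8.2 op 0.006
shift cm [-11.08  -0.04  -0.03] pos [0.5644 0.0372 0.0097] rpy [ 1.7999e+02  2.0000e-02 -8.8030e+01] F [-0.    4.36 -0.13] t 8.25 op 0.007
9.957847953216374
```

View pics/wr5.png

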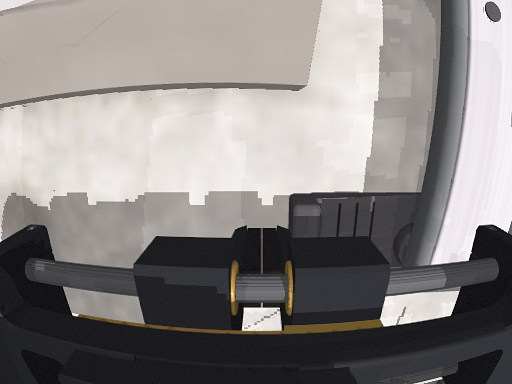

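View pics/top5c.png

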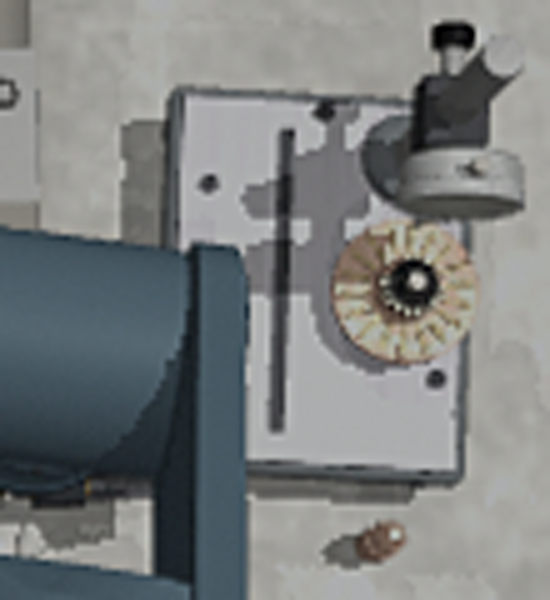

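```bash
cat >> h.py <<'E'
def shiftcmp(a,b,box=(347,395,115,196)):
    x0,x1,y0,y1=box
    A,B=[cv2.imread('pics/'+f,0)[y0:y1,x0:x1].astype(np.float32) for f in (a,b)]
    print(a,b,cv2.phaseCorrelate(A,B,cv2.createHanningWindow(A.shape[::-1],cv2.CV_32F)))
E
python3 - <<'E'
from h import *
for f in ('top2.png','top4.png','top5.png'): shiftcmp('top1.png',f)
E
```

```text
top1.png top2.png ((0.002804466685937257, 0.5227783498143879), 1.002692229769848)
top1.png top4.png ((0.0025347926225975925, 0.5266442881895657), 1.000018967215907)
top1.png top5.png ((0.08987327702200787, 0.4372022701225191), 1.0290562716531164)
```

```bash
python3 -m crank '{"claw":[0,0,0,0,0,0,0,0],"xyz":[[-0.5,0,0],[-1.5,0,0],[-3,0,0],[-4,0,-1],[-4,0,-5],[-4,0,-10],[-4,0,-12],[-4,0,-12]],"yaw":[0,0,0,0,0,0,0,0]}' 
python3 - <<'E'
from h import *
im=snap('top','top6.png'); shiftcmp('top5.png','top6.png')
K,x,o,_=cam('wrist'); im=snap('wrist','wr6.png')
for q in ['press_spot','wedge','short_foot_sole']:
    for n in ('top','wrist'):
        r=optics.pinpoint(q,n); print(n,q,[(round(d['conf'],2),np.round(w(n,d['point']),3).tolist()) for d in r[:2]])
togo((.567,-.048,.13))
E
```

```text
t: 9.05
eef_pos: [0.566, 0.0778, 0.1348]
tcp_rot: [-3.133, -0.001, -1.535]
force: [0.5, 0.8, -0.3]
opening: 0.004
top5.png top6.png ((0.00021403465023084323, 0.5030269450076048), 0.9980603140077473)
top press_spot [(0.69, [0.561, -0.042, 0.05])]
wrist press_spot [(0.8, [0.565, -0.049, 0.045]), (0.72, [0.51, -0.143, -0.004])]
top wedge [(0.63, [0.57, -0.025, 0.003])]
wrist wedge [(0.86, [0.566, -0.026, -0.005])]
top short_foot_sole []
wrist short_foot_sole [(0.49, [0.561, -0.053, -0.002])]
shift cm [12.52 -0.04 -0.17] pos [0.5623 0.0771 0.1283] rpy [ 1.7986e+02  2.0000e-02 -8.8030e+01] F [0.2  0.54 0.35] t 9.45 op 0.009
```

View pics/wr6.png

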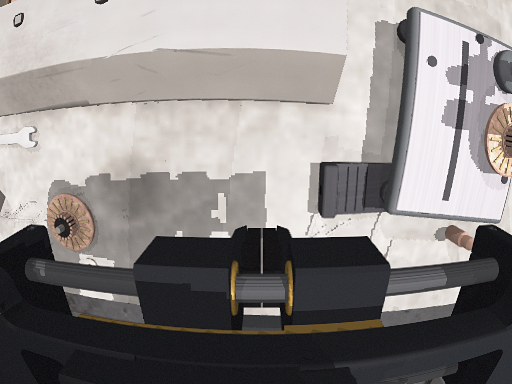

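```bash
python3 -m crank '{"claw":[0,0,0,0,0,0,0,0,0,0,0,0],"xyz":[[0,0,0],[0,0,0],[0,0,0],[1,0,0],[3,0,0],[5,0,0],[7,0,0],[9,0,0],[11,0,0],[12.5,0,0],[12.5,0,0],[12.5,0,0]],"yaw":[-8,-16,-24,-32,-40,-48,-56,-64,-72,-80,-88,-88]}' 
python3 - <<'E'
from h import *
K,x,o,_=cam('wrist'); im=snap('wrist','wr7.png'); print(x,o)
for q in ['press_spot']:
    for n in ('wrist',):
        r=optics.pinpoint(q,n); print(n,q,[(round(d['conf'],2),np.round(w(n,d['point']),3).tolist()) for d in r[:2]])
togo((.567,-.048,.06))
E
```

```text
t: 10.65
eef_pos: [0.567, -0.0485, 0.129]
tcp_rot: [-3.141, 0.001, -0.001]
force: [-0.7, -0.8, -0.6]
opening: 0.007
[0.56705413 0.02055833 0.27423282] [ 2.87467804e+00  2.63112213e-03 -9.84811251e-04]
wrist press_spot [(0.97, [0.571, -0.047, 0.05])]
shift cm [-0.    0.02  6.92] pos [ 0.5671 -0.0478  0.1292] rpy [-1.7998e+02  6.0000e-02 -2.5000e-01] F [ 0.77  0.17 -0.34] t 10.75 op 0.006
```

View pics/wr7.png

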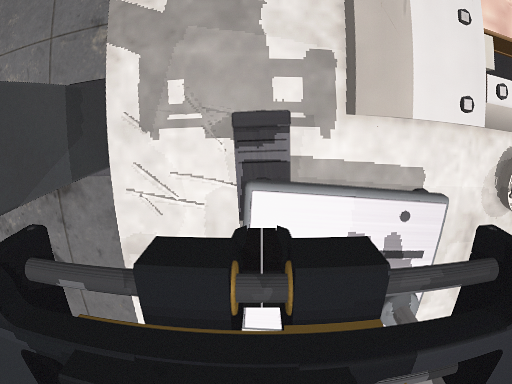

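```bash
python3 - <<'E'
from h import *
K,x,o,_=cam('wrist'); im=cv2.imread('pics/wr7.png')
cv2.imwrite('pics/wr7c.png',cv2.resize(im[100:240,220:320],None,fx=4,fy=4,interpolation=cv2.INTER_CUBIC))
for l,uv,z in [('cornertop',(250,192),.05),('corner outer',(245,183),.05),('rightcorner',(448,196),.05),('wedge hl',(233,111),.024),('wedge hr',(290,111),.024)]:
    n=cv2.fisheye.undistortPoints(np.array([[uv]],float),K,np.zeros(4))[0,0]
    d=Rm(o)@np.array([n[0],n[1],1]); print(l,(x+d*(z-x[2])/d[2]).round(4))
E
```

```text
cornertop [ 0.5577 -0.0388  0.05  ]
corner outer [ 0.5539 -0.0315  0.05  ]
rightcorner [ 0.7355 -0.0431  0.05  ]
wedge hl [0.5432 0.0243 0.024 ]
wedge hr [0.5907 0.0241 0.024 ]
```

View pics/wr7c.png

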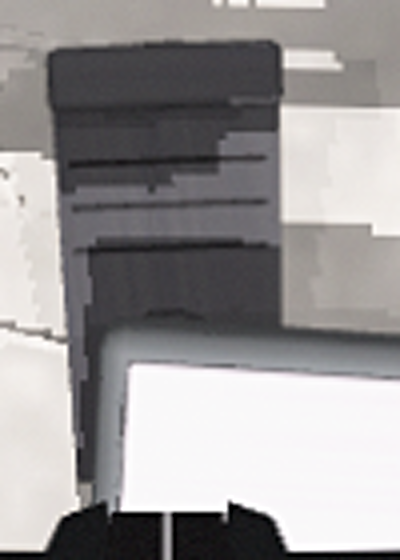

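```bash
python3 -m crank '{"claw":[0,0,0,0,0],"xyz":[[0,0,3],[0,0,6],[0,0,7.2],[0,0,7.4],[0,0,7.5]],"yaw":[0,0,0,0,0]}' | egrep 't:|pos|force'
python3 -m crank '{"claw":[0,0],"xyz":[[0,0,0.1],[0,0,0.2]],"yaw":[0,0]}' | egrep 't:|pos|force'
python3 -m crank '{"claw":[0],"xyz":[[0,0,0.1]],"yaw":[0]}' | egrep 't:|pos|force'
python3 -m crank '{"claw":[0],"xyz":[[0,0,0.1]],"yaw":[0]}' | egrep 't:|pos|force'
```

```text
t: 11.25
eef_pos: [0.5678, -0.0478, 0.0552]
tcp_rot: [3.141, -0.0, -0.001]
force: [0.3, 1.3, 0.4]
t: 11.45
eef_pos: [0.5684, -0.0482, 0.054]
tcp_rot: [3.141, -0.002, -0.001]
force: [0.1, -0.7, 1.1]
t: 11.55
eef_pos: [0.5681, -0.0481, 0.0526]
tcp_rot: [3.141, -0.002, -0.001]
force: [-0.1, 0.5, 0.1]
t: 11.65
eef_pos: [0.5678, -0.0481, 0.0512]
tcp_rot: [3.141, -0.001, -0.001]
force: [-0.0, 0.6, 0.4]
```

```bash
python3 -m crank '{"claw":[0,0],"xyz":[[0,0,0.05],[0,0,0.1]],"yaw":[0,0]}' | egrep 't:|pos|force'
python3 -m crank '{"claw":[0,0],"xyz":[[0,0,0.05],[0,0,0.05]],"yaw":[0,0]}' | egrep 't:|pos|force'
```

```text
t: 11.85
eef_pos: [0.5674, -0.048, 0.0497]
tcp_rot: [3.142, -0.0, -0.001]
force: [0.0, 0.8, 0.2]
t: 12.05
eef_pos: [0.5673, -0.0479, 0.0491]
tcp_rot: [-3.142, 0.0, -0.0]
force: [0.5, -0.2, -0.0]
```

```bash
python3 -m crank '{"claw":[0,0],"xyz":[[0,0,0.05],[0,0,0.05]],"yaw":[0,0]}' | egrep 't:|pos|force'
python3 -m crank '{"claw":[0,0],"xyz":[[0,0,0.05],[0,0,0.05]],"yaw":[0,0]}' | egrep 't:|pos|force'
```

```text
t: 12.25
eef_pos: [0.5674, -0.0479, 0.0486]
tcp_rot: [-3.142, 0.0, -0.0]
force: [0.7, -0.4, 0.1]
t: 12.45
eef_pos: [0.5674, -0.0479, 0.0482]
tcp_rot: [3.142, 0.0, -0.0]
force: [0.6, -0.0, -0.1]
```

```bash
python3 - <<'E'
from h import *
im=snap('scene','sc8.png'); cv2.imwrite('pics/sc8c.png',cv2.resize(im[120:230,220:340,::-1],None,fx=5,fy=5,interpolation=cv2.INTER_CUBIC))
snap('top','top8.png'); shiftcmp('top6.png','top8.png'); shiftcmp('top5.png','top8.png')
snap('wrist','wr8.png'); togo((.567,-.048,.048))
E
```

```text
top6.png top8.png ((0.32133977646012113, -0.07766399537000268), 0.42218027929219687)
top5.png top8.png ((0.3493284796327032, -0.07809487721787889), 0.420319617530446)
shift cm [-0.04  0.01  0.02] pos [ 0.5674 -0.0479  0.0482] rpy [-1.8e+02  0.0e+00 -2.0e-02] F [ 0.89 -0.21  0.48] t 12.6 op 0.004
```

View pics/sc8c.png

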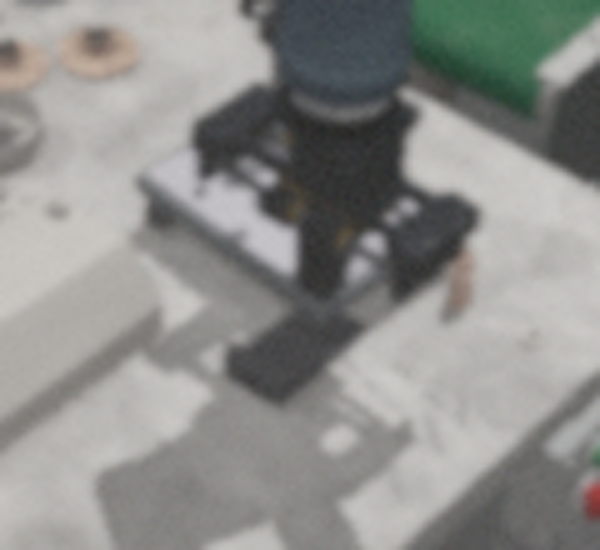

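View pics/wr8.png

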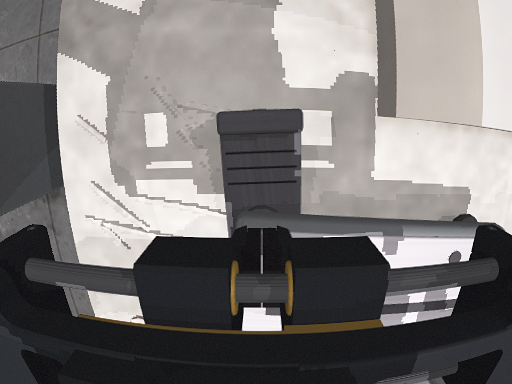

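```bash
python3 -m crank '{"claw":[0,0],"xyz":[[0,0,0.05],[0,0,0.05]],"yaw":[0,0]}' | egrep 't:|pos|force'
python3 -m crank '{"claw":[0,0],"xyz":[[0,0,0.05],[0,0,0.05]],"yaw":[0,0]}' | egrep 't:|pos|force'
python3 -m crank '{"claw":[0,0],"xyz":[[0,0,0.05],[0,0,0.05]],"yaw":[0,0]}' | egrep 't:|pos|force'
```

```text
t: 12.8
eef_pos: [0.5675, -0.0479, 0.0481]
tcp_rot: [-3.142, -0.0, -0.0]
force: [-1.7, 0.8, 4.1]
t: 13.0
eef_pos: [0.5675, -0.0479, 0.048]
tcp_rot: [3.142, 0.0, -0.0]
force: [-4.4, 0.8, 8.8]
t: 13.2
eef_pos: [0.5675, -0.0479, 0.0479]
tcp_rot: [3.142, 0.0, -0.0]
force: [-4.8, 1.6, 10.6]
```

```bash
python3 -m crank '{"claw":[0,0],"xyz":[[-0.04,0,0.03],[-0.04,0,0.05]],"yaw":[0,0]}' | egrep 't:|pos|force'
python3 -m crank '{"claw":[0,0],"xyz":[[-0.03,0,0.05],[-0.03,0,0.05]],"yaw":[0,0]}' | egrep 't:|pos|force'
```

```text
t: 13.4
eef_pos: [0.5675, -0.0479, 0.0478]
tcp_rot: [3.141, -0.001, -0.0]
force: [-5.7, 2.3, 16.7]
t: 13.6
eef_pos: [0.5675, -0.0479, 0.0478]
tcp_rot: [3.141, -0.001, -0.0]
force: [-5.8, 1.4, 16.3]
```

```bash
python3 -m crank '{"claw":[0,0,0],"xyz":[[-0.05,0,0.02],[-0.08,0,0.04],[-0.08,0,0.04]],"yaw":[0,0,0]}' | egrep 't:|pos|force'
python3 - <<'E'
from h import *
snap('top','top9.png'); shiftcmp('top8.png','top9.png')
shiftcmp('top8.png','top9.png',(362,395,130,196));shiftcmp('top1.png','top9.png',(362,395,130,196));shiftcmp('top1.png','top2.png',(362,395,130,196))
im=snap('scene','sc9.png'); cv2.imwrite('pics/sc9c.png',cv2.resize(im[120:230,220:340,::-1],None,fx=5,fy=5,interpolation=cv2.INTER_CUBIC))
for n in('scene','top'):
  for q in ['wedge','gauge_stand']: print(n,q,[np.round(w(n,d['point']),3) for d in optics.pinpoint(q,n)[:1]])
togo((.567,-.048,.048))
cv2.imwrite('pics/top9c.png',cv2.resize(cv2.imread('pics/top9.png')[80:230,260:410],None,fx=4,fy=4,interpolation=cv2.INTER_CUBIC))
E
```

```text
t: 13.9
eef_pos: [0.5674, -0.0479, 0.0478]
tcp_rot: [3.141, -0.003, -0.0]
force: [-4.8, 1.9, 16.6]
top8.png top9.png ((0.007546369113182294, 0.6195183394366737), 0.9941837900460012)
top8.png top9.png ((0.10816822810796012, 0.20717490108323489), 0.9371477946823026)
top1.png top9.png ((-0.1673187680626853, -0.3970859395525608), 0.33505416357958756)
top1.png top2.png ((-0.007485040400752041, 0.028049582280203822), 1.0084936978456416)
scene wedge []
scene gauge_stand [array([ 0.646, -0.113,  0.004])]
top wedge [array([ 0.569, -0.026,  0.002])]
top gauge_stand []
shift cm [-0.04  0.01 -0.02] pos [ 0.5674 -0.0479  0.0478] rpy [ 1.7998e+02 -1.7000e-01 -2.0000e-02] F [-4.64  2.46 16.95] t 14.2 op 0.007
```

View pics/sc9c.png

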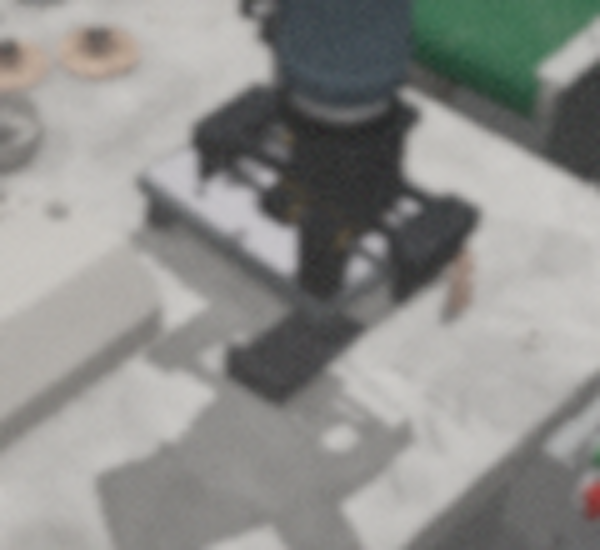

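View pics/top9c.png

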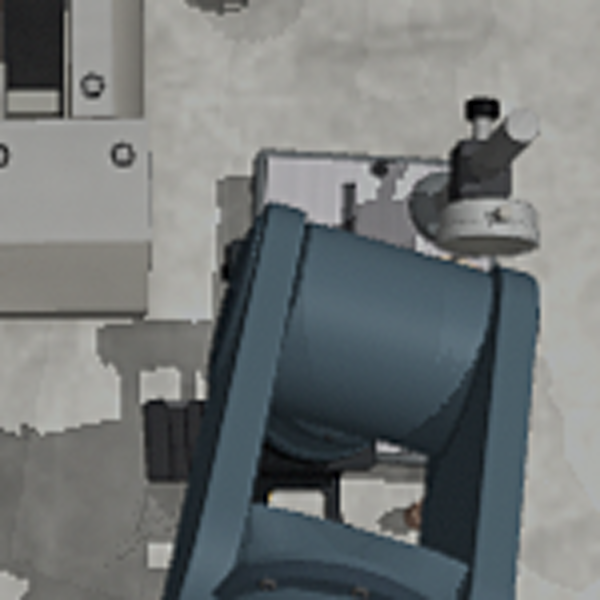

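```bash
python3 - <<'E'
from h import *
for a,b in (('top1.png','top2.png'),('top1.png','top6.png'),('top6.png','top8.png'),('top8.png','top9.png'),('top6.png','top9.png')):
    A=cv2.imread('pics/'+a,0); B=cv2.imread('pics/'+b,0)
    for (x0,x1,y0,y1) in ((364,400,100,142),(322,352,112,130)):
        T=cv2.resize(A[y0:y1,x0:x1],None,fx=8,fy=8,interpolation=cv2.INTER_CUBIC); S=cv2.resize(B[y0-3:y1+3,x0-3:x1+3],None,fx=8,fy=8,interpolation=cv2.INTER_CUBIC)
        r=cv2.matchTemplate(S,T,cv2.TM_CCOEFF_NORMED); _,v,_,l=cv2.minMaxLoc(r); print(a,b,round(v,3),(l[0]-24)/8,(l[1]-24)/8)
togo((.567,-.048,.048))
E
```

```text
top1.png top2.png 0.997 0.0 0.0
top1.png top2.png 0.996 0.0 0.0
top1.png top6.png 0.995 0.0 0.0
top1.png top6.png 0.994 0.0 0.0
top6.png top8.png 0.999 0.0 0.0
top6.png top8.png 0.994 0.0 0.0
top8.png top9.png 0.996 -0.125 0.0
top8.png top9.png 0.996 0.0 0.0
top6.png top9.png 0.996 -0.125 0.0
top6.png top9.png 0.993 0.0 0.0
shift cm [-0.04  0.01 -0.02] pos [ 0.5674 -0.0479  0.0478] rpy [ 1.7998e+02 -1.7000e-01 -2.0000e-02] F [-4.64  2.46 16.95] t 14.2 op 0.007
```

```bash
python3 -m crank '{"claw":[0,0,0,0],"xyz":[[-0.03,0,0.03],[-0.05,0,0.06],[-0.05,0,0.06],[-0.05,0,0.06]],"yaw":[0,0,0,0]}' | egrep 't:|pos|force'
python3 -m crank '{"claw":[0,0,0,0],"xyz":[[0,0,0],[0,0,0],[0,0,0],[0,0,0]],"yaw":[0,0,0,0]}' | egrep 't:|pos|force'
```

```text
t: 14.6
eef_pos: [0.5674, -0.0479, 0.0477]
tcp_rot: [3.141, -0.004, -0.0]
force: [-5.5, 3.6, 19.9]
t: 15.0
eef_pos: [0.5675, -0.0479, 0.0478]
tcp_rot: [3.141, -0.004, -0.0]
force: [-5.2, 2.7, 20.6]
```

Pressing steadily at about 20 N with no creep, so I'm handing in.

```bash
python3 - <<'E'
from h import *
togo((.567,-.048,.048)); print(robot.job_done())
E
```

```text
shift cm [-0.05  0.01 -0.02] pos [ 0.5675 -0.0479  0.0478] rpy [ 1.7997e+02 -2.4000e-01 -1.0000e-02] F [-5.17  2.68 20.57] t 15.0 op 0.006
the job is handed in; nothing more can be done
None
```

I pushed the wedge, thin end first, under the short foot with the shut fingers against its heel. I stopped when the push rose from about 1–2 N to a steady 4.3 N. I then backed off, pressed on the plate corner above that foot, and handed in at t = 15.0 s, still pressing with about 20.6 N.

**Last checks**
- **Press:** the tip went down only about 0.3 mm between first contact and 20 N, and held still over the last 0.4 s. There was no rocking plateau near 3 N.
- **Level:** under 16.6 N the gauge head moved about 0.1 pixel (0.3 mm) in the top view, so the plate stayed essentially level.
- **Wedge:** it sits about 30 mm under the foot and had not moved under 16.6 N of pressing.
- **Stand and other things:** the stand did not visibly shift while the wedge was pushed. The electrode looked unmoved in the last pictures. I did not re-measure the other bystanders, but the arm stayed well clear of them.

**Disagreements**
- **Contact height:** the tip touched the plate at a reading of z = 48 mm, not 50 mm. I take that as calibration, because there was no force before contact.
- **Sideways force:** about 5 N along x remained during the press, which I could not relieve. It did not move the tool or the stand.
- **Image comparison:** the phase-correlation check of stand position was biased, up to 0.6 pixel between pictures. I relied on template matching for the level and stand checks instead.

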